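Isolate the pump rig, ease its drooping bolt over the keeper, hold the gate ajar

TASK

Turn the red isolator on the switch box clockwise until it clicks over to off, then open the pump rig's guard gate: the bolt droops and its mushroomed nose hooks behind the keeper's bent-up lip, so lift the orange handle while you draw the bolt fully clear, without forcing it against the keeper. Swing the spring-closed gate a hand's breadth open (about 80 mm at its free edge) and finish still holding it steady there with the gripper, the bolt drawn; leave the bowl, the spray can and the spanner where they are.

Things in the scene. Friction and masses are not known exactly. Their poses are not given: they have to be found in the camera images.
- rig: Fixed pump rig: dark bed plate, blue guard cage with clear panels (top 260 mm high), pump inside, grey motor behind. Origin on the bench below the middle of the shut gate's outer face; -x points straight out of the front (the way the gate opens), +y to the hinge side, -y to the keeper's post. Yellow-framed gate: 300 mm wide, 30 to 255 mm above the bench, outer face at x = 0.
- gate (a joint): Hinge angle of the gate (rad): 0 shut, grows as its free edge swings out of the front, stop at 1.2. The free edge is 300 mm from the vertical hinge line, so 0.27 rad gives 80 mm. A spring hinge pulls it shut with 0.5 Nm plus 1 Nm per rad: it closes unless held. With the bolt's nose in the keeper it opens no more than about 0.02 rad.
- gate_hinge (a point): Point on the gate's vertical hinge line (fixed), 215 mm above the bench; axes as rig.
- bolt_handle (a point): Grip point of the bolt's orange handle: level round peg, 14 mm thick, standing out square from the gate, this point about 210 mm above the bench and 57 mm out from the gate's face; the peg ends 23 mm further out. Grip from above, fingers closing along the bolt. Axes: +y is the way the bolt is drawn, -x away from the gate. Moves with the bolt; 225 mm along the gate from the hinge, 180 drawn.
- bolt (a joint): Travel of the bolt (m) along itself: 0 to 0.004 at the start (home), grows as it is drawn to the hinge side, stop at 0.045. Unlifted, after 0.008 its nose catches on the keeper's lip. Clear of the keeper from 0.030. Stays where it is put (friction 1.5 N). Steel rod 16 mm thick, centre line 20 mm out from the gate's face, in two straps that reach 36 mm out.
- bolt_lift (a joint): How far the bolt is lifted (rad): 0 drooping (rest), 0.04 level, stop at 0.09. It pivots in its rear strap, 135 mm from the handle (90 mm when drawn) towards the hinge. The nose passes over the lip above about 0.025, with the handle raised 3.5 mm; 6 to 8 mm is comfortable; stop at 12 mm when home, 8 mm when drawn. Falls back when let go; 3 to 5 N at the handle lift it.
- nose: Mushroomed steel head of the bolt, 24 mm across and 16 mm long on a neck of 12 mm, origin at its centre, axes as bolt_handle. At rest it lies inside the keeper, hooked behind its lip.
- keeper: Bent steel keeper on the slam post at the gate's free edge: plate with a square strap that the bolt's nose sits in. Origin on the bench below it (plate 172 to 259 mm high), axes as rig. Its edge nearest the gate is bent up into a lip.
- keeper_lip (a point): Middle of the upper edge of the keeper's bent-up lip (5 mm thick, 38 mm wide), 200 mm above the bench, 5 to 6 mm higher than the underside of the resting nose.
- switch_box: Grey steel switch box, fixed, 130 x 120 x 80 mm high, yellow square plate on top with the red isolator handle. Origin at the centre of its underside; the isolator's axis lies 12 mm to its +x.
- isolator_grip (a point): On the isolator's axis, 113 mm above the bench, at the height to grip the red handle: a bar 62 x 16 mm, from 93 to 125 mm above the bench, on a 50 mm disc. Its x axis runs along the bar (to the white mark), so grip across its y axis; turns with the handle.
- isolator (a joint): Angle of the isolator (rad), grows clockwise seen from above: on at 0 to 0.12 (start), off at the stop at 1.5. A spring detent resists between 0.75 and 1.0 (up to about 0.15 Nm; let go there, it springs back) and then snaps it on past 1.2, which is off.
- bowl: Red plastic bowl, 110 mm across, 55 mm high, loose, to be left alone. Origin at the centre of its underside.
- spray: Spray can, blue with a white cap and label, 58 mm across, 160 mm high, loose, to be left alone. Origin at the centre of its underside.
- spanner: Steel combination spanner lying flat, 190 mm long along its x axis, loose, to be left alone. Origin at the centre of its underside.

How it is judged:
On the way, in this order (a step that is already met when the one before it is completed fails the run):
1. the isolator has clicked over to off (value of joint isolator above 1.2 rad), for 0.2 s.
2. the bolt is drawn clear of the keeper (value of joint bolt above 0.03 m), for 0.2 s.
3. the gate stands ajar (value of joint gate above 0.18 rad), for 0.2 s.
At the end, for the whole second after the job is handed in: Isolator off (above 1.2 rad), bolt drawn at least 30 mm, gate held open at 0.18 to 0.40 rad (54 to 117 mm at its free edge) and steady (under 0.08 rad/s), the fingers pressing on the gate or its bolt with more than 1.5 N and no loose thing propping it (value of joint isolator above 1.2 rad and value of joint bolt above 0.03 m and value of joint gate between 0.18 and 0.4 rad and velocity of joint gate between -0.08 and 0.08 rad/s and contact force between the fingers and rig above 1.5 N and contact force between rig and bowl below 0.3 N and contact force between rig and spray below 0.3 N and contact force between rig and spanner below 0.3 N); the arm keeps its last pose, push and grip.
It fails at once if the bolt's nose is forced against the keeper (more than 40 N) (contact force between nose and keeper above 40 N).
It fails at once if the bowl, spray can or spanner is shifted by more than 30 mm, or the can tipped (distance of any of bowl, spray, spanner from where it was at the start of the episode above 0.03 m or angle between spray's own z axis and vertical above 0.3 rad).
It also fails if it takes over 54 s, if anything falls off the work surface, if the arm or the gripper's body presses on something with over 40 N, if the wrist force passes 120 N, or if a joint passes its speed limit or range.

ROBOT

A 6-joint arm with a two-finger parallel gripper is mounted at the origin on the work surface. World frame = base frame: x ahead of the robot, y to its left, z up, the work surface at z = 0. Lengths are in m, angles in rad, forces in N, time in s.
With the tool pointing down it reaches from about 0.325 to 0.9 m from the base axis. Payload 6.1 kg.
Tool frame: the origin (TCP) lies at the very end of the fingers, on their centre line; the grasp point (between the pads) lies 19 mm behind it; z points along the fingers, y is the line along which they close (so a half turn about z gives the same grasp; the last joint's range is limited). The gripper opens to 85 mm and grips with 20 to 120 N. Pads are 22 mm wide; open, the fingers measure 114 mm over their backs; the gripper's body (76 mm by 85 mm) begins 54 mm behind the grasp point. The pads swing forward as they close: fully open they stand 13 mm farther back than shut.
Start: joints at [1.07, 0.22, 1.526, -0, 1.395, -0.126], TCP at [0.229, 0.582, 0.231] pointing down, gripper open.
Joint ranges: [-2.98, 2.98], [-0.91, 2.08], [0.09, 2.57], [-1.24, 4.39], [0.2, 2.65], [-2.68, 2.68]. Speed limits (rad/s): [2.57, 2.57, 3.01, 3.14, 3.14, 3.14].

INTERFACE

Orientations are given as a unit quaternion [x, y, z, w].
In Python, from workcell import r, viewer gives the robot as it stands (r), with the cameras (viewer).
- The arm moves only by the tool tcp_steps, called after "Request:" as a command line: name --argument value ..., lists and objects as JSON in quotes. Schema: {"type":"object","properties":{"rows":{"type":"array","items":{"type":"number"},"minItems":5,"maxItems":50},"force":{"type":"number"},"only":{"type":"string"},"quiet":{"type":"boolean"},"lines":{"type":"string"}},"required":["rows"],"additionalProperties":false}. rows is one flat list of numbers that holds 1 to 10 rows one after another, with no inner brackets; each row has 5 numbers: dx, dy, dz in shares of the most that a row can go, 1 being 62.5 mm, then a turn about the tool's z in normalised numbers (1 is pi rad), then the finger opening in m; each row shifts and turns the commanded pose from where the row before left it, along the tool's axes as they then stand; what a row does not reach is not made up. A row lasts 1/8 s, in which the tool goes at most 0.0625 m and 0.188 rad, less where a joint would pass 70% of its speed; a pose out of reach is approached as far as the arm can. The fingers move at their own pace and stop on an object; force is the grip in N (left out, the last holds). Time passes only in rows, so rows that do not move let the fingers close. The tool returns the time, the measured TCP pose, the force, the opening and the grip force at its end. only (a regular expression) keeps the lines of the reply that match it, lines (a string "A,B") keeps lines A to B, and quiet returns only ok. No shift or turn number may pass 1 either way. Input that does not fit is refused with a message, and nothing moves.
- r.sense(): the state, without advancing time (a new reading comes with each control period).
- viewer.camera(name): name is "scene" or "top" or "wrist"; returns the picture (384x512x3 uint8, blue, green, red); there is no depth.
- viewer.camera_info(name): a dict with "fx", "fy", "cx", "cy" (pixels), "eye" and "orientation" of the camera in the world; the wrist camera has in their place "hand_eye" (4x4, takes a point from camera to tool coordinates, whose origin is the TCP and whose axes are the flange's). Camera axes: x right, y up, looking along -z (the intrinsics and any distortion apply to the point x, -y, -z); pixel columns grow to the right and rows downward; lengths in m; the calibration is good to about 2 mm. A picture is of the moment at which its call begins: read the wrist's pose just before it. camera_info takes no time and is no camera call.
- r.hand_in(): hands the job in; it is judged then, once.
The state is a dict: "time_s": time; "joint_pos": joint angles; "joint_velocities": joint speeds; "effort": joint torques, N m; "ee_pos": TCP position; "ee_rot": TCP orientation; "wrist_force": force on the tool from outside, world axes, zero at the start; "wrist_torque": the same for the moment, N m; "width": finger opening in m; "grasp_force": force on a finger pad.
Only numpy, scipy, OpenCV 4.12 (cv2) and the standard library are available. Lean on these libraries where they do the work, as an engineer would, in place of code of your own. Each camera call takes 0.05 s, during which the arm holds its last target. There are 200 camera calls.

## Working session

There is one attempt and no reset: what is moved stays moved. The work goes in short steps, Python scripts to look and compute and a tool call to move; the robot and the scene stay as the last step left them, time stands still between calls to the robot, and variables do not carry over. Pictures are saved under pics/ and viewed, at most 10 in all, crops included, and the job is handed in when it is done.

```bash
ls; mkdir -p pics
```

Run:
```python
from workcell import r, viewer
import cv2,numpy as np
np.set_printoptions(precision=4,suppress=True)
a=viewer.camera("scene");b=viewer.camera("top");s=r.sense();c=viewer.camera("wrist")
for n,i in zip(("scene","top","wrist"),(a,b,c)): cv2.imwrite(f"pics/{n}0.png",i)
for n in ("scene","top","wrist"):print(n,viewer.camera_info(n))
print(s)
```

```text
pics
workcell.py
scene {'fx': 349.2752278785467, 'fy': 349.2752278785467, 'cx': 255.75488972656441, 'cy': 193.76929160170815, 'eye': array([1.1093, 0.1719, 0.8343]), 'orientation': array([0.193 , 0.2978, 0.7694, 0.5311])}
top {'fx': 357.8424268665943, 'fy': 357.8424268665943, 'cx': 255.82935110117353, 'cy': 189.87435815541374, 'eye': array([ 0.466 , -0.057 ,  1.0221]), 'orientation': array([-0.0291,  0.0315,  0.7136, -0.6993])}
wrist {'fx': 336.8101286002628, 'fy': 336.8101286002628, 'cx': 258.70342117774004, 'cy': 196.9368677613105, 'hand_eye': array([[ 0.0001,  0.9495,  0.3137,  0.081 ],
       [ 1.    , -0.0001, -0.0001, -0.0012],
       [-0.0001,  0.3137, -0.9495, -0.1441],
       [ 0.    ,  0.    ,  0.    ,  1.    ]])}
{'time_s': 0.1, 'joint_pos': array([ 1.0699,  0.2212,  1.5275,  0.    ,  1.3947, -0.1261]), 'joint_velocities': array([-0.0021, -0.0019, -0.0034,  0.0008, -0.0016, -0.0001]), 'effort': array([  0.0015, -49.8237, -39.055 ,  -0.0001,   0.0056,  -0.    ]), 'ee_pos': array([0.2285, 0.5812, 0.2303]), 'ee_rot': array([ 0.1863,  0.9825, -0.0008, -0.0003]), 'wrist_force': array([-0.5741, -0.7102,  0.1751]), 'wrist_torque': array([ 0.0313, -0.0068,  0.0132]), 'grasp_force': 0.0, 'width': 0.08534154733577923}
```

View pics/scene0.png

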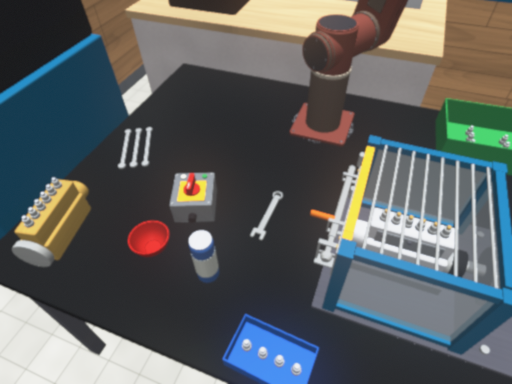

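View pics/top0.png

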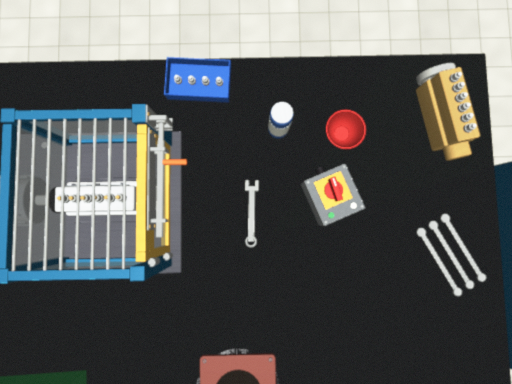

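The pictures show:
- **Isolator:** top (334,189), scene (192,187).
- **Orange peg:** top (176,162), scene (322,214), standing out towards world -y.
- **Gate:** its yellow top rail is at top column 142–170. The hinge is nearest the robot, and the keeper is at the far end, top (160,122).

Create h.py:
```python
import cv2,numpy as np
from scipy.spatial.transform import Rotation as R
from workcell import r, viewer
np.set_printoptions(precision=4,suppress=True)
def cam(n,s=None):
    i=viewer.camera_info(n)
    if n!="wrist": return i,np.array(i["eye"]),R.from_quat(i["orientation"]).as_matrix()
    T=np.array(i["hand_eye"]);M=R.from_quat(s["ee_rot"]).as_matrix()
    return i,s["ee_pos"]+M@T[:3,3],M@T[:3,:3]
def ray(n,p,s=None):
    i,e,M=cam(n,s);d=M@np.array([(p[0]-i["cx"])/i["fx"],-(p[1]-i["cy"])/i["fy"],-1.]);return e,d/np.linalg.norm(d)
def plane(n,p,z,s=None):
    e,d=ray(n,p,s);return e+d*(z-e[2])/d[2]
def proj(n,P,s=None):
    i,e,M=cam(n,s);q=M.T@(np.array(P)-e);return np.array([i["cx"]+i["fx"]*q[0]/-q[2],i["cy"]-i["fy"]*q[1]/-q[2]])
def tri(rays):
    A=0;b=0
    for e,d in rays:
        Q=np.eye(3)-np.outer(d,d);A=A+Q;b=b+Q@e
    x=np.linalg.solve(A,b);return x,[float(np.linalg.norm((np.eye(3)-np.outer(d,d))@(x-e))) for e,d in rays]
def blob(im,lo,hi,roi):
    x0,y0,x1,y1=roi;h=cv2.cvtColor(im[y0:y1,x0:x1],cv2.COLOR_BGR2HSV);h[...,0]=(h[...,0].astype(int)+30)%180
    m=cv2.inRange(h,lo,hi);n,l,st,c=cv2.connectedComponentsWithStats(m);k=1+np.argmax(st[1:,4])
    ys,xs=np.nonzero(l==k);return np.c_[xs+x0,ys+y0].astype(float)
def ends(p):
    c=p.mean(0);u=np.linalg.svd(p-c,full_matrices=False)[2][0];t=(p-c)@u
    return c,c+u*(t.min()-.5),c+u*(t.max()+.5),cv2.minAreaRect(p.astype(np.float32))
```

Run:
```python
from h import *
a=cv2.imread("pics/scene0.png");b=cv2.imread("pics/top0.png")
O=((35,150,120),(48,255,255));RD=((20,150,90),(34,255,255))
e={}
for n,im,ro,rr in(("scene",a,(300,200,345,225),(170,165,215,215)),("top",b,(160,152,195,172),(310,165,360,215))):
    p=ends(blob(im,*O,ro));q=ends(blob(im,*RD,rr));e[n]=(p,q);print(n,p,q,sep="\n")
s,t=e["scene"],e["top"]
print("tip",tri([ray("scene",min(s[0][1:3],key=lambda p:p[0])),ray("top",max(t[0][1:3],key=lambda p:p[0]))]))
print("root",tri([ray("scene",max(s[0][1:3],key=lambda p:p[0])),ray("top",min(t[0][1:3],key=lambda p:p[0]))]))
print("iso",tri([ray("scene",s[1][0]),ray("top",t[1][0])]))
```

```bash
python3 -c "
import cv2
a=cv2.imread('pics/scene0.png');b=cv2.imread('pics/top0.png')
f=lambda i:cv2.resize(i,(400,400),interpolation=cv2.INTER_CUBIC)
import numpy as np
cv2.imwrite('pics/crop1.png',np.hstack([f(b[160:230,300:370]),f(b[105:275,120:290][:, :])]))"
```

```text
scene
(array([320.6014, 214.1159]), array([309.3573, 211.5757]), array([333.5056, 217.0312]), ((321.33843994140625, 214.59230041503906), (23.768268585205078, 6.577935218811035), 15.255120277404785))
(array([191.5   , 185.7378]), array([191.3726, 172.4964]), array([191.5845, 194.5136]), ((193.0328369140625, 184.28465270996094), (13.24254322052002, 20.50458335876465), 19.983104705810547))
top
(array([175.0217, 161.587 ]), array([163.4592, 161.8008]), array([186.544 , 161.3739]), ((175.0, 162.0), (6.0, 22.0), 90.0))
(array([333.4833, 190.1958]), array([326.0727, 181.7993]), array([341.0356, 198.7529]), ((334.2068786621094, 189.4827423095703), (18.94092559814453, 17.08397102355957), 21.801406860351562))
tip (array([0.605 , 0.0959, 0.2095]), [0.0012798046071629465, 0.0012798046071630282])
root (array([0.6042, 0.1495, 0.2122]), [0.000158056197958414, 0.0001580561979584146])
iso (array([ 0.5407, -0.2626,  0.0977]), [0.0003874324510543709, 0.00038743245105438893])
```

View pics/crop1.png

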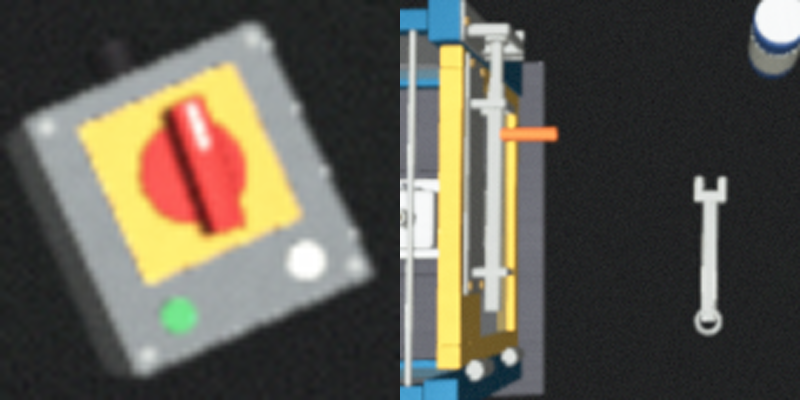

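The bar's white-mark end leans towards the rig, at a yaw of about +17°. The peg stands square out along -y, and the spanner at crop (708,250) is clear of the gate. I'll move over the isolator and measure it with the wrist camera.

The manual's scale: shifts go in shares of 62.5 mm and turns go in shares of pi rad. Converting my numbers, -0.05 m is -0.8, -0.0418 m is -0.6688.

Request:
tcp_steps --rows '[0, 0, -0.8, 0, 0.085, 0, 0, -0.8, 0, 0.085, 0, 0, -0.8, 0, 0.085, -0.5984, -0.6688, 0, 0, 0.085, -0.5984, -0.6688, 0, 0, 0.085, -0.5984, -0.6688, 0, 0, 0.085, -0.5984, -0.6688, 0, 0, 0.085, -0.5984, -0.6688, 0, 0, 0.085, -0.5984, -0.6688, 0, 0, 0.085, -0.5984, -0.6688, 0, 0, 0.085]'

```text
time_s: 1.4
ee_pos: [0.3654, 0.2118, 0.3812]
ee_rot: [0.186, 0.983, 0.0, 0.0]
wrist_force: [1.1, -0.3, 0.9]
width: 0.0846
grasp_force: 0.0
```

Request:
tcp_steps --rows '[-0.5984, -0.6688, 0, 0, 0.085, -0.5984, -0.6688, 0, 0, 0.085, -0.5984, -0.6688, 0, 0, 0.085, -0.5984, -0.6688, 0, 0, 0.085, -0.5984, -0.6688, 0, 0, 0.085, -0.5984, -0.6688, 0, 0, 0.085, -0.5984, -0.6688, 0, 0, 0.085, -0.5984, -0.6688, 0, 0, 0.085, -0.5984, -0.6688, 0, 0, 0.085]'

```text
time_s: 2.52
ee_pos: [0.5411, -0.2616, 0.3809]
ee_rot: [0.186, 0.982, 0.0, -0.0]
wrist_force: [0.2, 0.4, 0.6]
width: 0.0851
grasp_force: 0.0
```

Request:
tcp_steps --rows '[0, 0, 0.24, 0.056, 0.085, 0, 0, 0.24, 0.056, 0.085, 0, 0, 0.24, 0.056, 0.085, 0, 0, 0.24, 0.056, 0.085, 0, 0, 0.24, 0.056, 0.085, 0, 0, 0.24, 0.056, 0.085, 0, 0, 0.24, 0.056, 0.085, 0, 0, 0.24, 0.056, 0.085, 0, 0, 0.24, 0.056, 0.085]'

```text
time_s: 3.65
ee_pos: [0.5406, -0.2597, 0.2454]
ee_rot: [0.832, 0.555, -0.0, -0.0]
wrist_force: [1.1, -0.6, 0.5]
width: 0.085
grasp_force: 0.0
```

Request:
tcp_steps --rows '[0, 0, 0.08, 0.056, 0.085, 0, 0, 0, 0.056, 0.085, 0, 0, 0, 0.056, 0.085, 0, 0, 0, 0.056, 0.085, 0, 0, 0, 0.056, 0.085, 0, 0, 0, 0, 0.085, 0, 0, 0, 0, 0.085]'

```text
time_s: 4.53
ee_pos: [0.5407, -0.2598, 0.2411]
ee_rot: [0.988, 0.152, -0.0, -0.0]
wrist_force: [0.4, 0.5, -0.2]
width: 0.0847
grasp_force: 0.0
```

Run:
```python
from h import *
s=r.sense();im=viewer.camera("wrist");cv2.imwrite("pics/w1.png",im);print(s["ee_pos"],s["ee_rot"],s["joint_pos"])
np.savez("w1.npz",p=s["ee_pos"],q=s["ee_rot"])
```

```text
[ 0.5407 -0.2598  0.2411] [ 0.9883  0.1525 -0.0002 -0.0001] [-0.5793  0.1549  1.5831 -0.      1.404   0.6854]
```

View pics/w1.png

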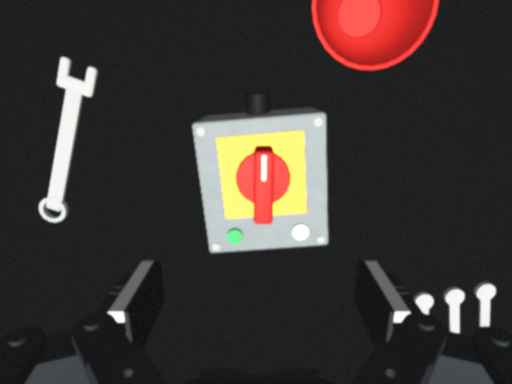

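The bar spans (263,150) to (263,222), upright in the image, so the tool is already aligned with it. The disc centre is at about (263,178).

Run:
```python
from h import *
z=np.load("w1.npz");s=dict(ee_pos=z["p"],ee_rot=z["q"]);im=cv2.imread("pics/w1.png")
p=blob(im,(20,150,90),(34,255,255),(225,140,305,235));print(p.min(0),p.max(0))
bar=p[(p[:,1]>208)];print("barcols low",bar[:,0].min(),bar[:,0].max())
bar=p[(p[:,1]<153)];print("barcols high",bar.min(0),bar.max(0))
A=plane("wrist",(263.3,151),.125,s);B=plane("wrist",(263.3,221),.125,s);C=plane("wrist",(263.3,178.5),.091,s)
print(A,B,(A+B)/2,C,np.linalg.norm(A-B),np.degrees(np.arctan2(*(A-B)[1::-1])))
d=C-s["ee_pos"];M=R.from_quat(s["ee_rot"]).as_matrix();print("tool d",M.T@d,M.T@((A+B)/2-s["ee_pos"]))
# height: disc seen by wrist & top
t=cv2.imread("pics/top0.png");print(tri([ray("wrist",(263.3,178.5),s),ray("top",(300+192/5.714,160+170/5.714))]))
print(tri([ray("wrist",(263.3,151),s),ray("top",(300+192/5.714,160+100/5.714))]))
```

```text
[237. 148.] [288. 222.]
barcols low 254.0 271.0
barcols high [255. 148.] [271. 152.]
[ 0.5717 -0.2544  0.125 ] [ 0.5158 -0.2723  0.125 ] [ 0.5438 -0.2634  0.125 ] [ 0.542  -0.2644  0.091 ] 0.058759595913878304 17.793018288296953
tool d [-0.0001  0.0048  0.1501] [0.0019 0.0044 0.1161]
(array([ 0.5422, -0.2642,  0.0913]), [0.00017407970866992106, 0.0001740797086700383])
(array([ 0.5711, -0.2558,  0.1265]), [0.0017474321755842166, 0.0017474321755842346])
```

Request:
tcp_steps --rows '[0.016, 0.0736, 0.64, 0, 0.085, 0, 0, 0.64, 0, 0.085, 0, 0, 0.64, 0, 0.085, 0, 0, 0.368, 0, 0.085, 0, 0, 0, 0, 0.01, 0, 0, 0, 0, 0.01, 0, 0, 0, 0, 0.01, 0, 0, 0, 0, 0.01, 0, 0, 0, 0, 0.01]' --force 50

```text
time_s: 5.7
ee_pos: [0.5435, -0.2629, 0.1001]
ee_rot: [0.989, 0.151, 0.0, -0.001]
wrist_force: [-3.0, 7.2, 7.9]
width: 0.0153
grasp_force: 50.4
```

```bash
python3 -c "
from h import *
s=r.sense();print(s['ee_pos'],s['width'],s['grasp_force'],s['wrist_force'],s['wrist_torque'])"
```

```text
[ 0.5435 -0.2629  0.1001] 0.015346652517974933 50.372416377067566 [-3.0451  7.154   7.9197] [ 0.9984  0.5165 -0.0297]
```

Scaled: -0.001 m is -0.016, 0.15 rad / 3.1416 = 0.0477.

Request:
tcp_steps --rows '[0, -0.016, 0, 0.0477, 0.01, 0, 0, 0, 0.0477, 0.01, 0, 0, 0, 0.0477, 0.01, 0, 0, 0, 0.0477, 0.01, 0, 0, 0, 0.0477, 0.01, 0, 0, 0, 0.0477, 0.01, 0, 0, 0, 0.0477, 0.01, 0, 0, 0, 0.0477, 0.01, 0, 0, 0, 0.0477, 0.01, 0, 0, 0, 0.0223, 0.01]'

```text
time_s: 6.95
ee_pos: [0.5432, -0.2631, 0.1001]
ee_rot: [0.847, -0.531, 0.001, 0.0]
wrist_force: [-3.5, 1.8, 6.2]
width: 0.015
grasp_force: 50.2
```

```bash
python3 -c "
from h import *
s=r.sense();print(s['joint_pos'],s['width'],s['grasp_force'],s['wrist_force'],s['wrist_torque'])"
```

```text
[-0.5815  0.2939  1.6965 -0.0001  1.1501  2.1091] 0.015039240715495679 50.177189111709595 [-3.5002  1.8049  6.1937] [0.3702 0.6149 0.2689]
```

Scaled: -0.05 m is -0.8, -0.18 rad / 3.1416 = -0.0573.

Request:
tcp_steps --rows '[0, 0, 0, 0, 0.085, 0, 0, 0, 0, 0.085, 0, 0, 0, 0, 0.085, 0, 0, -0.8, 0, 0.085, 0, 0, -0.8, 0, 0.085, 0, 0, -0.8, -0.0573, 0.085, 0, 0, -0.8, -0.0573, 0.085, 0, 0, -0.8, -0.0573, 0.085, 0, 0, 0, -0.0573, 0.085, 0, 0, 0, 0, 0.085]'

```text
time_s: 8.2
ee_pos: [0.5429, -0.2631, 0.3487]
ee_rot: [0.98, -0.198, 0.0, 0.0]
wrist_force: [-0.4, 1.0, -0.3]
width: 0.0847
grasp_force: 0.0
```

Run:
```python
from h import *
s=r.sense();im=viewer.camera("wrist");cv2.imwrite("pics/w2.png",im);print(s["ee_pos"],s["ee_rot"])
c=proj("wrist",(.5422,-.2642,.091),s);M=R.from_quat(s["ee_rot"]).as_matrix()
print(c, "tool yaw",np.degrees(np.arctan2(M[1,0],M[0,0])))
c=c.round().astype(int);cv2.imwrite("pics/w2c.png",cv2.resize(im[max(c[1]-60,0):c[1]+60,c[0]-60:c[0]+60],(360,360)))
```

```text
[ 0.5429 -0.2631  0.3487] [ 0.9802 -0.1979  0.0004  0.0002]
[258.793  156.0483] tool yaw -22.831962645578624
```

View pics/w2c.png

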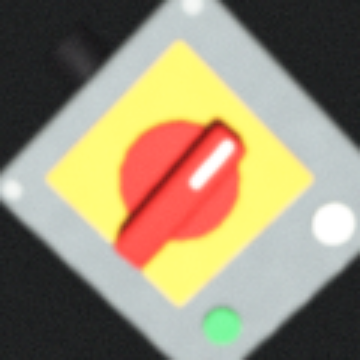

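The white mark now sits about 85° clockwise of where it started, at the stop, so the isolator is off. Next I'll go above the peg.

Scaled: -0.047 m is -0.752, -0.0114 m is -0.1824.

Request:
tcp_steps --rows '[-0.1824, -0.752, 0, 0, 0.085, -0.1824, -0.752, 0, 0, 0.085, -0.1824, -0.752, 0, 0, 0.085, -0.1824, -0.752, 0, 0, 0.085, -0.1824, -0.752, 0, 0, 0.085, -0.1824, -0.752, 0, 0, 0.085, -0.1824, -0.752, 0, 0, 0.085, -0.1824, -0.752, 0, 0, 0.085]'

```text
time_s: 9.25
ee_pos: [0.6038, 0.1206, 0.3467]
ee_rot: [0.98, -0.199, -0.001, 0.0]
wrist_force: [-0.3, 0.2, -0.3]
width: 0.0849
grasp_force: 0.0
```

Request:
tcp_steps --rows '[0, 0, 0.064, -0.057, 0.085, 0, 0, 0.064, -0.057, 0.085, 0, 0, 0.064, -0.057, 0.085, 0, 0, 0.064, -0.057, 0.085, 0, 0, 0.064, -0.057, 0.085, 0, 0, 0.064, -0.057, 0.085, 0, 0, 0.064, -0.057, 0.085, 0, 0, 0.064, -0.057, 0.085, 0, 0, 0.064, -0.057, 0.085, 0, 0, 0.064, -0.057, 0.085]'

```text
time_s: 10.5
ee_pos: [0.6036, 0.119, 0.3064]
ee_rot: [0.766, 0.642, -0.001, -0.001]
wrist_force: [-0.5, -0.3, 0.2]
width: 0.0851
grasp_force: 0.0
```

Request:
tcp_steps --rows '[0, 0, 0, -0.057, 0.085, 0, 0, 0, 0, 0.085, 0, 0, 0, 0, 0.085]'

```text
time_s: 10.88
ee_pos: [0.6039, 0.119, 0.3076]
ee_rot: [0.708, 0.706, -0.0, -0.0]
wrist_force: [-0.3, -0.5, 0.2]
width: 0.0852
grasp_force: 0.0
```

Run:
```python
from h import *
s=r.sense();im=viewer.camera("wrist");cv2.imwrite("pics/w3.png",im);print(s["ee_pos"],s["ee_rot"],s["joint_pos"])
np.savez("w3.npz",p=s["ee_pos"],q=s["ee_rot"])
```

```text
[0.6039 0.119  0.3076] [ 0.7085  0.7057 -0.0005 -0.0004] [ 0.0665  0.161   1.4528 -0.      1.529   0.0704]
```

View pics/w3.png

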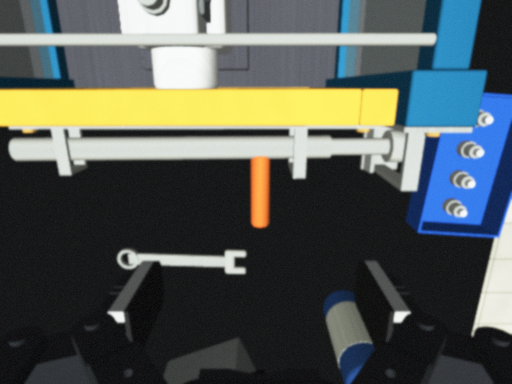

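The peg runs from (260,158) to (260,227), square to the yellow rail (rows 90–126), so the yaw is good. The fingers will straddle it along the bolt, with the rear strap at about column 65 and the front strap at about column 300. I'll triangulate the tip, and check the strap clearance for the front finger.

Run:
```python
from h import *
z=np.load("w3.npz");s=dict(ee_pos=z["p"],ee_rot=z["q"]);im=cv2.imread("pics/w3.png")
p=blob(im,(35,150,120),(48,255,255),(240,150,285,240));c,a,b,mr=ends(p);print(a,b,mr)
tw=max((a,b),key=lambda q:q[1])
rs=[ray("wrist",tw,s),ray("top",(186.5,161.4)),ray("scene",(309.4,211.6))]
t,e=tri(rs);print("tip",t,e);print(tri(rs[:2]))
M=R.from_quat(s["ee_rot"]).as_matrix()
g=plane("wrist",(a+b)/2,.2125,s);print("mid",g, "ends",plane("wrist",a,.2125,s),plane("wrist",b,.2125,s))
G=np.array([t[0],t[1]+.023,.210]);print("tool delta to grip",M.T@(G-s["ee_pos"]))
for q in((292,155),(308,155),(305,178)):print("strap",plane("wrist",q,.215,s))
for q in ((20,126),(350,126)):print("rail",plane("wrist",q,.255,s))
h=cv2.cvtColor(im,cv2.COLOR_BGR2HSV);m=cv2.inRange(h,(20,150,120),(33,255,255))
for x in(60,150,250,340): ys=np.nonzero(m[80:135,x])[0]+80;print(x,ys.min(),ys.max())
```

```text
[260.177  156.4526] [259.296  227.5533] ((260.0, 192.0), (70.0, 18.0), 90.0)
tip [0.6045 0.0953 0.2104] [0.001738096261882386, 0.0017504077574735561, 0.0015015162103610563]
(array([0.6035, 0.0961, 0.2157]), [7.590594405853508e-05, 7.590594405833258e-05])
mid [0.6038 0.1235 0.2125] ends [0.6042 0.1503 0.2125] [0.6034 0.0948 0.2125]
tool delta to grip [-0.0007  0.0006  0.0976]
strap [0.6268 0.1517 0.215 ]
strap [0.6382 0.1517 0.215 ]
strap [0.6367 0.1348 0.215 ]
rail [0.466  0.1771 0.255 ]
rail [0.6557 0.1764 0.255 ]
60 89 124
150 88 124
250 88 123
340 88 123
```

Scaled: 0.03 m is 0.48, -0.004 m is -0.064.

Request:
tcp_steps --rows '[-0.064, 0, 0.48, 0, 0.06, 0, 0, 0.48, 0, 0.06, 0, 0, 0.48, 0, 0.06, 0, 0, 0.4096, 0, 0.06, 0, 0, 0, 0, 0.06, 0, 0, 0, 0, 0.005, 0, 0, 0, 0, 0.005, 0, 0, 0, 0, 0.005, 0, 0, 0, 0, 0.005]' --force 40

```text
time_s: 12.05
ee_pos: [0.605, 0.1151, 0.1941]
ee_rot: [0.707, 0.707, 0.001, 0.001]
wrist_force: [-0.1, 0.9, 4.7]
width: 0.0127
grasp_force: 39.1
```

```bash
python3 -c "
from h import *
s=r.sense();print(s['ee_pos'],s['width'],s['grasp_force'],s['wrist_force'],s['wrist_torque'])
cv2.imwrite('pics/w4.png',viewer.camera('wrist'))"
```

```text
[0.605  0.1151 0.1941] 0.01270238809190161 39.084994196891785 [-0.0833  0.9208  4.7299] [ 0.0374  0.0007 -0.1365]
```

View pics/w4.png

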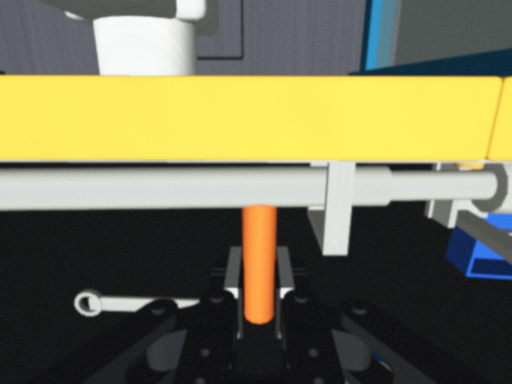

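The peg is held between the pads at about (260,265). Now I'll lift.

Scaled: -0.002 m is -0.032, -0.001 m is -0.016.

Request:
tcp_steps --rows '[0, 0, -0.032, 0, 0.005, 0, 0, -0.032, 0, 0.005, 0, 0, -0.032, 0, 0.005, 0, 0, -0.016, 0, 0.005, 0, 0, 0, 0, 0.005, 0, 0, 0, 0, 0.005]'

```text
time_s: 12.85
ee_pos: [0.6037, 0.1151, 0.1992]
ee_rot: [0.707, 0.707, -0.0, -0.001]
wrist_force: [-0.1, 1.0, -5.0]
width: 0.0124
grasp_force: 38.9
```

```bash
python3 -c "
from h import *
s=r.sense();print(s['ee_pos'],s['width'],s['grasp_force'],s['wrist_force'],s['wrist_torque'])"
```

```text
[0.6037 0.1151 0.1992] 0.012406987888064745 38.922173380851746 [-0.0726  1.043  -5.0054] [ 0.0678 -0.1175 -0.0879]
```

Scaled: -0.003 m is -0.048, -0.0015 m is -0.024.

Request:
tcp_steps --rows '[0, 0, -0.024, 0, 0.005, 0, 0, 0, 0, 0.005, 0, -0.048, 0, 0, 0.005, 0, -0.048, 0, 0, 0.005, 0, -0.048, 0, 0, 0.005, 0, -0.048, 0, 0, 0.005, 0, 0, 0, 0, 0.005]'

```text
time_s: 13.72
ee_pos: [0.5918, 0.1151, 0.2012]
ee_rot: [0.707, 0.708, -0.0, -0.0]
wrist_force: [0.6, 0.3, -5.0]
width: 0.0124
grasp_force: 39.0
```

```bash
python3 -c "
from h import *
s=r.sense();print(s['ee_pos'],s['width'],s['grasp_force'],s['wrist_force'],s['wrist_torque'])"
```

```text
[0.5918 0.1151 0.2012] 0.012422717676895307 38.985804319381714 [ 0.6033  0.3367 -5.0271] [ 0.0834 -0.2806 -0.027 ]
```

Scaled: -0.004 m is -0.064, -0.003 m is -0.048.

Request:
tcp_steps --rows '[0, -0.064, 0, 0, 0.005, 0, -0.064, 0, 0, 0.005, 0, -0.064, 0.008, 0, 0.005, 0, -0.064, 0.008, 0, 0.005, 0, -0.064, 0.008, 0, 0.005, 0, -0.064, 0, 0, 0.005, 0, -0.048, 0, 0, 0.005, 0, 0, 0, 0, 0.005, 0, 0, 0, 0, 0.005]'

```text
time_s: 14.85
ee_pos: [0.5647, 0.1151, 0.1995]
ee_rot: [0.707, 0.708, -0.0, -0.001]
wrist_force: [-0.9, 1.9, -3.7]
width: 0.0125
grasp_force: 39.1
```

```bash
python3 -c "
from h import *
s=r.sense();print(s['ee_pos'],s['width'],s['grasp_force'],s['wrist_force'],s['wrist_torque'])"
```

```text
[0.5647 0.1151 0.1995] 0.01251566845478239 39.1401869058609 [-0.9493  1.899  -3.7304] [ 0.1269 -0.022  -0.0622]
```

Scaled: -0.0056 m is -0.0896, -0.0019 m is -0.0304, 0.03 rad / 3.1416 = 0.0095.

Request:
tcp_steps --rows '[0, 0, 0, 0, 0.005, -0.0896, -0.0304, 0, 0.0095, 0.005, -0.0896, -0.0304, 0, 0.0095, 0.005, -0.0896, -0.0304, 0, 0.0095, 0.005, 0, 0, 0, 0, 0.005, 0, 0, 0, 0, 0.005]' --force 70

```text
time_s: 15.6
ee_pos: [0.559, 0.0986, 0.1996]
ee_rot: [0.738, 0.675, 0.0, -0.0]
wrist_force: [-1.7, 4.2, -5.9]
width: 0.0117
grasp_force: 68.3
```

```bash
python3 -c "
from h import *
s=r.sense();print(s['ee_pos'],s['width'],s['grasp_force'],s['wrist_force'],s['wrist_torque'])
cv2.imwrite('pics/w5.png',viewer.camera('wrist'))"
```

```text
[0.559  0.0986 0.1996] 0.011671178075485789 68.30341458320618 [-1.7112  4.1999 -5.8505] [ 0.6206 -0.1312 -0.1256]
```

View pics/w5.png

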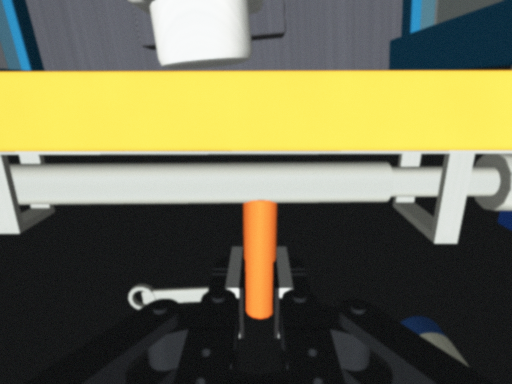

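The gate is swinging with the tool: the rail stays level in view. The front strap has moved from column 338 to 450, which confirms the bolt is drawn. I'll carry on along the arc.

Scaled: -0.0056 m is -0.0896, -0.0037 m is -0.0592, 0.03 rad / 3.1416 = 0.0095.

Request:
tcp_steps --rows '[-0.0896, -0.0304, 0, 0.0095, 0.005, -0.0896, -0.0304, 0, 0.0095, 0.005, -0.0896, -0.0304, 0, 0.0095, 0.005, -0.0896, -0.0304, 0, 0.0095, 0.005, -0.0896, -0.0304, 0, 0.0095, 0.005, -0.0896, -0.0304, 0, 0.0095, 0.005, -0.0592, -0.0208, 0, 0.0064, 0.005, 0, 0, 0, 0, 0.005, 0, 0, 0, 0, 0.005, 0, 0, 0, 0, 0.005]'

```text
time_s: 16.9
ee_pos: [0.5404, 0.0643, 0.1999]
ee_rot: [0.802, 0.598, 0.001, -0.0]
wrist_force: [0.2, 5.7, -5.7]
width: 0.0117
grasp_force: 68.4
```

Run:
```python
from h import *
s=r.sense();print(s['ee_pos'],s['width'],s['grasp_force'],s['wrist_force'],s['joint_velocities'])
a=viewer.camera("top");i=viewer.camera("wrist");sc=viewer.camera("scene");cv2.imwrite("pics/fin.png",np.hstack([cv2.resize(i,(400,300)),cv2.resize(sc[120:300,250:490],(400,300))]))
m=cv2.inRange(cv2.cvtColor(i,cv2.COLOR_BGR2HSV),(20,150,120),(33,255,255))
P=[]
for x in(60,250,440):
    ys=np.nonzero(m[40:200,x])[0]+40;P.append(plane("wrist",(x,ys.max()),.255,s));print(x,ys.min(),ys.max(),P[-1])
d=P[2]-P[0];print("gate angle",-np.arctan2(d[1],d[0]))
```

```text
[0.5404 0.0643 0.1999] 0.011718100151588034 68.40130805969238 [ 0.226   5.6852 -5.721 ] [ 0.0007 -0.0011 -0.0007  0.0007  0.0007 -0.0012]
60 69 147 [0.5075 0.1407 0.255 ]
250 69 147 [0.5558 0.1264 0.255 ]
440 68 146 [0.6042 0.1122 0.255 ]
gate angle 0.2865933109979174
```

View pics/fin.png

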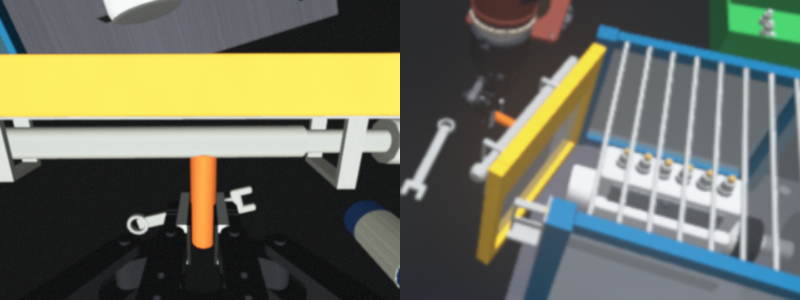

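The gate is open at about 0.29 rad and steady, the bolt is drawn and the peg is still gripped. The can and spanner haven't been touched, so I'm handing in.

```bash
python3 -c "
from workcell import r, viewer
print(r.hand_in())"
```

```text
the job is handed in; nothing more can be done
None
```

I turned the isolator to off, lifted the bolt and drew it about 39 mm, and swung the gate to about 0.29 rad (roughly 85 mm at its free edge); I handed in at about 17 s with the gripper still holding it there, and no verdict was returned.

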